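# Snap the cover onto an instrument enclosure

## Robot

A 6-joint arm with a two-finger parallel gripper is mounted at the origin on a cart in front of the work surface, level with it; the furniture and walls round the work are solid. World frame = base frame: x ahead of the robot, y to its left, z up, the work surface at z = 0. Lengths are in m, angles in rad, forces in N, time in s.
With the tool pointing down it reaches from about 0.35 to 0.975 m from the base axis. Payload 4.9 kg.
Tool frame: the origin (TCP) lies midway between the tips of the shut fingers; the grasp point (between the pads) lies 19 mm behind it; y points along the fingers, z is the direction in which the jaws open and shut, and the axes are right-handed (so a half turn about y gives the same grasp; the last joint's range is limited). The gripper opens to 85 mm and grips with 20 to 120 N. Pads are 22 mm wide; open, the fingers measure 114 mm over their backs; the gripper's body (76 mm by 85 mm) begins 54 mm behind the grasp point. The pads swing forward as they close: fully open they stand 13 mm farther back than shut.
Start: joints at [-1.3, 0.053, 1.613, -0, 1.476, -0.119], TCP at [0.237, -0.578, 0.199] pointing down, gripper open.
Joint ranges: [-3.01, 3.01], [-1.01, 2.22], [0.06, 2.58], [-1.02, 4.17], [0.09, 2.62], [-3.14, 3.14]. Speed limits (rad/s): [2.57, 2.57, 3.14, 3.14, 3.14, 3.14].

## Interface

Orientations are given as a unit quaternion [w, x, y, z].
In Python, from plant import * gives the robot as it stands.
- The arm moves only by the shell command python3 -m crank 'ROWS'. ROWS is JSON, a list that holds one entry, the list of rows, each a list of 5 numbers: the gripper command: -1 is shut, 1 is fully open, values between are in proportion, then the shift along the tool's x, y, z in cm, then the turn about the tool's y in degrees. In form: [[[jaw, dx, dy, dz, twist], ...]]. A call has 1 to 8 rows; each row shifts and turns the commanded pose from where the row before left it, along the tool's axes as they then stand; what a row does not reach is not made up. A row lasts 1/8 s, in which the tool goes at most 62.5 mm and 10.7 degrees, less where a joint would pass 70% of its speed; a pose out of reach is approached as far as the arm can. A call with a gripper value outside its range is refused whole. The fingers move at their own pace and stop on an object; the grip force is fixed at half the most. Time passes only in rows, so rows that do not move let the fingers close. It gives the time, the measured TCP pose, the force and the opening at its end, in the units of the state.
- state(): the state, without advancing time (a new reading comes with each control period).
- grab_frame(name): name is "side" or "top"; returns a dict with "frame" (384x512x3 uint8, red, green, blue), "fx", "fy", "cx", "cy" (pixels), "pose" (4x4, takes a point from camera to world coordinates). Camera axes: x right, y up, looking along -z (the intrinsics and any distortion apply to the point x, -y, -z); pixel columns grow to the right and rows downward; lengths in m; the calibration is good to about 2 mm. A picture is of the moment at which its call begins. There is no depth.
- job_done(): hands the job in, once; it reports no verdict.
The state is a dict: "time": time; "joint_pos": joint angles; "joint_vel": joint speeds; "joint_efforts": joint torques, N m; "tool_pos": TCP position; "tool_rot": TCP orientation; "contact_force": force on the tool from outside, world axes, zero at the start; "ft_torque": the same for the moment, N m; "gripper_width": opening from 0.0 (shut) to 1.0 (fully open).
Only numpy, scipy, OpenCV 4.12 (cv2) and the standard library are available. Lean on these libraries where they do the work, as an engineer would, in place of code of your own. Each camera call takes 0.05 s, during which the arm holds its last target.

## Task

The white cover has only been laid on the grey enclosure, too far forward and standing proud on the two orange spring clips. Push it back until its rear edge is under the two dark lips and against the rear stop, then press down on both of its front corners until both clips have snapped over it and it is fully seated. Press firmly but never with more than about 40 N, and leave the multimeter, driver, wire reel and screw bin where they are.

Things in the scene. Friction and masses are not known exactly. Their poses are not given: they have to be found in the camera images.
- enclosure: grey instrument enclosure fixed to the bench, 165 long (x) x 170 wide (y) mm; origin under its middle on the bench, +x to its rear (side with two dark lips), +y to its left. The cover is seated on its rim at z = 60, behind the front wall (x = -81 to -75, 65 high). Side guides (x = -8 to 82, up to z = 68) and posts beside the clips (up to z = 82) leave the cover about 1 mm of play sideways
- rear_stop (a point): middle of the enclosure's rear stop face, at x = 78, y = 0, z = 62 mm of the enclosure; axes as the enclosure's. Before the stop two dark lips (34 wide, centred at y = +48 and -48, x = 70 to 84, underside at z = 67, top at z = 73) overhang the rim
- cover: loose white plate, 150 (x) x 170 (y) x 4 mm, about 0.25 kg; origin at the centre of its underside, +x to its rear edge. Starts with its rear edge on the rim 12 to 20 mm short of the stop, its front about 18 mm up on the slopes of the clips (tilt about 0.14 rad). Seated, its underside is at z = 60 to 61.5 and its origin near x = 3 of the enclosure. It slides with 1 to 6 N
- rib_front (a point): centre of the front face of the blue rib on the cover (12 thick in x, 80 long in y, 13.5 mm high above the plate), 7 mm above the cover's top; axes as the cover's. A place to push the cover along the enclosure's +x
- press_left (a point): centre of the blue round mark, 24 mm across, on the top of the cover near its front left corner, 59 mm before and 60 mm left of the cover's centre; beside the left clip when the cover is home. Held by the clip it is at z = 65.5 of the enclosure; pressed right down on the rim at 64. A rubber pad under it resists below 67 by 3 N/mm
- press_right (a point): the same near the front right corner, 60 mm right of the cover's centre
- rear_edge (a point): middle of the cover's rear edge; at x = 78 mm of the enclosure when against the stop
- clip_left (a joint): outward travel of the left orange spring clip, 0 = sprung in, up to 0.009 m. It stands at x = -56 of the enclosure (20 long in x, y = 81 to 92, up to z = 79). Pressing the mark beside it with 8 to 30 N makes the cover's edge force its slope out by 3 to 5 mm; once the cover's top is below its nose (underside z = 65.5) it springs back to 0 over the cover
- clip_right (a joint): the same for the right clip (y = -81 to -92). Pressing at one mark may snap both clips or leave the other clip half pushed out (2 to 4 mm) until its own mark is pressed
- multimeter: yellow and grey multimeter lying face up, 140x72x43 mm, origin under its centre; a bystander
- torque_driver: black torque screwdriver, 186x34x34 mm, lying; a bystander
- reel: blue wire reel, 66 mm across, 46 high, standing; a bystander
- screw_bin: black open bin with screws, 100x68x45 mm; a bystander
Things that resemble listed ones, but are neither listed nor needed, are in the scene too. What is meant by the cover is not red, and is the larger of those in its own colour.

How it is judged:
On the way, in this order (a step that is already met when the one before it is completed fails the run):
1. the cover is pushed back under the lips to within 5.5 mm of the rear stop (x of rear_edge in the frame of enclosure above 0.0725 m), for 0.1 s.
2. the cover is down at both front corners with both clips sprung back over it (z of each of press_left, press_right in the frame of enclosure below 0.0675 m and value of joint each of clip_left, clip_right below 0.002 m), for 0.2 s.
At the end, for the whole second after the job is handed in: the cover lies at rest in the enclosure: its rear edge under the lips within 5.5 mm of the stop, both front marks no higher than 67.5 mm (2 mm above where the clips hold them), and both clips sprung back to within 2 mm over it (all of step 2 and x of rear_edge in the frame of enclosure above 0.0725 m and z of rear_edge in the frame of enclosure below 0.065 m and linear speed of cover below 0.02 m/s); the robot touches nothing.
It fails at once if the cover is pressed by the gripper with more than 55 N (contact force between the fingers and cover above 55 N).
It fails at once if a bystander is moved by more than 15 mm (distance of any of multimeter, torque_driver, reel, screw_bin from where it was at the start of the episode above 0.015 m).
It also fails if it takes over 72 s, if anything falls off the work surface, if the arm or the gripper's body presses on something with over 40 N, if the wrist force passes 120 N, or if a joint passes its speed limit or range.

## Working session

There is one attempt and no reset: what is moved stays moved. The work goes in short steps, Python scripts to look and compute and a shell command to move; the robot and the scene stay as the last step left them, time stands still between calls to the robot, and variables do not carry over. Pictures are saved under pics/ and viewed, and the job is handed in when it is done.

```bash
mkdir -p pics; ls; python3 - <<'E'
from plant import *
import cv2
s=state()
print({k:s[k] for k in s})
for n in("side","top"):
    f=grab_frame(n); print(n,{k:f[k] for k in f if k!="frame"})
    cv2.imwrite(f"pics/{n}0.png",cv2.cvtColor(f["frame"],cv2.COLOR_RGB2BGR))
E
```

```text
pics
{'time': 0.0, 'joint_pos': array([-1.29998257e+00,  5.33368293e-02,  1.61432538e+00,  1.30921945e-05,
        1.47595329e+00, -1.18995820e-01]), 'joint_vel': array([-0.00046532, -0.00141052, -0.00309565,  0.00045916,  0.00022133,
       -0.0006897 ]), 'joint_efforts': array([-2.14123042e-04, -3.93693602e+01, -3.70172632e+01, -2.65022763e-04,
        6.94878850e-03,  1.24062151e-05]), 'tool_pos': array([ 0.23732868, -0.57744223,  0.19725674]), 'tool_rot': array([ 0.13689743, -0.13699672,  0.69443171, -0.69300476]), 'contact_force': array([ 0.15005054, -0.02247742, -0.40983479]), 'ft_torque': array([ 0.01335458, -0.02398265, -0.01424115]), 'gripper_width': 1.000312032860023}
side {'fx': 442.8813152269498, 'fy': 442.8813152269498, 'cx': 254.2144932007404, 'cy': 188.39169965900862, 'pose': array([[ 0.99926808,  0.00799274, -0.03740892,  0.5047349 ],
       [-0.03613623,  0.51805137, -0.85458584, -1.22007813],
       [ 0.01254926,  0.85531216,  0.51796102,  0.822084  ],
       [ 0.        ,  0.        ,  0.        ,  1.        ]])}
top {'fx': 459.0355839787962, 'fy': 459.0355839787962, 'cx': 253.27335517620963, 'cy': 189.29522988993904, 'pose': array([[-0.01574719,  0.98728421, -0.15818319,  0.38039893],
       [-0.99961272, -0.01191449,  0.02514868,  0.01645596],
       [ 0.02294423,  0.15851795,  0.98708947,  1.2809577 ],
       [ 0.        ,  0.        ,  0.        ,  1.        ]])}
```

View pics/side0.png

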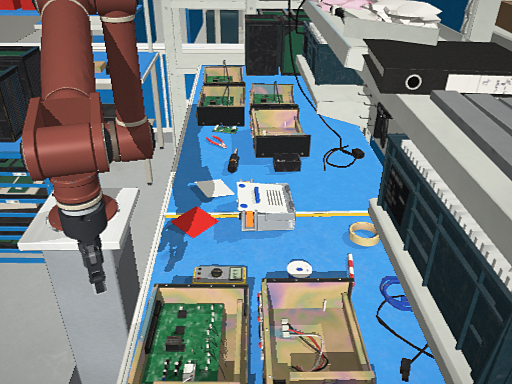

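View pics/top0.png

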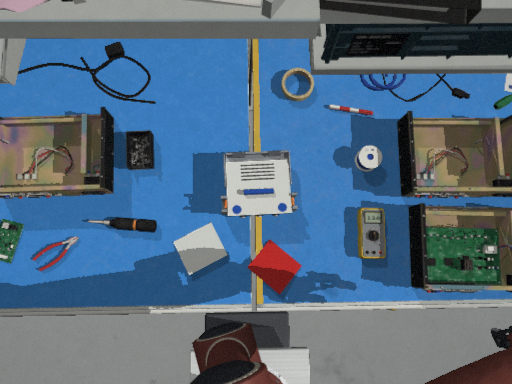

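The enclosure with the white cover is at about (258,183) in top and (265,205) in side. A smaller white plate and a red plate lie nearer the robot. I'll enlarge both views.

```bash
python3 - <<'E'
import cv2
a=cv2.imread("pics/top0.png")[140:230,210:310]; cv2.imwrite("pics/top0c.png",cv2.resize(a,None,fx=6,fy=6,interpolation=cv2.INTER_CUBIC))
a=cv2.imread("pics/side0.png")[165:250,185:310]; cv2.imwrite("pics/side0c.png",cv2.resize(a,None,fx=6,fy=6,interpolation=cv2.INTER_CUBIC))
E
```

```text
(no output)
```

View pics/top0c.png

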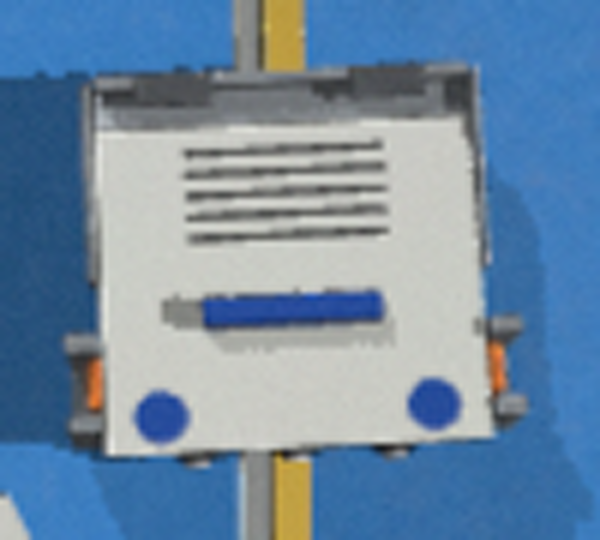

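View pics/side0c.png

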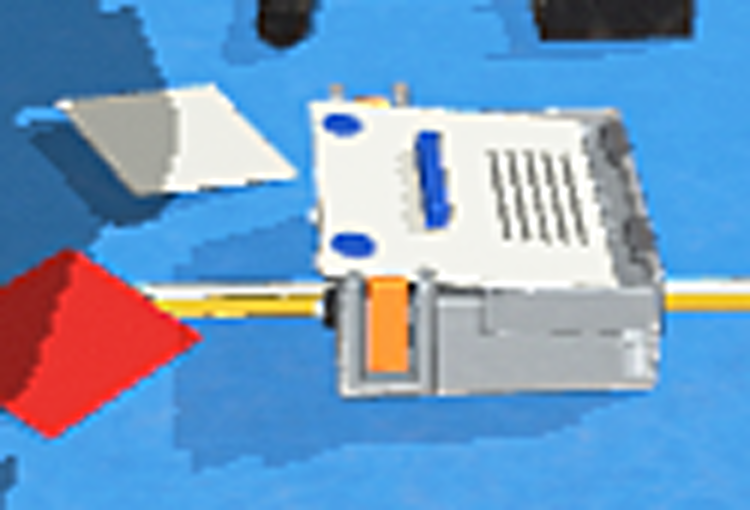

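```bash
cat > h.py <<'E'
import numpy as np
C={"side":(442.8813,254.2145,188.3917,np.array([[ 0.99926808,  0.00799274, -0.03740892,  0.5047349 ],[-0.03613623,  0.51805137, -0.85458584, -1.22007813],[ 0.01254926,  0.85531216,  0.51796102,  0.822084  ]])),
"top":(459.03558,253.27336,189.29523,np.array([[-0.01574719,  0.98728421, -0.15818319,  0.38039893],[-0.99961272, -0.01191449,  0.02514868,  0.01645596],[ 0.02294423,  0.15851795,  0.98708947,  1.2809577 ]]))}
OFF={"top":(210,140),"side":(185,165)}
def c2p(n,u,v,off=None):
    o=off or OFF[n]; return ((u+.5)/6-.5+o[0],(v+.5)/6-.5+o[1])
def ray(n,p):
    f,cx,cy,P=C[n]; d=P[:,:3]@np.array([(p[0]-cx)/f,-(p[1]-cy)/f,-1]); return P[:,3],d/np.linalg.norm(d)
def tri(pt,ps):
    A=np.zeros((3,3));b=np.zeros(3);R=[ray("top",pt),ray("side",ps)]
    for o,d in R: M=np.eye(3)-np.outer(d,d);A+=M;b+=M@o
    x=np.linalg.solve(A,b); return x,[np.linalg.norm((np.eye(3)-np.outer(d,d))@(x-o)) for o,d in R]
def atz(n,p,z):
    o,d=ray(n,p); return o+d*(z-o[2])/d[2]
def proj(n,X):
    f,cx,cy,P=C[n]; q=P[:,:3].T@(np.asarray(X)-P[:,3]); return (cx+f*q[0]/-q[2],cy-f*q[1]/-q[2])
E
python3 - <<'E'
from h import *
np.set_printoptions(precision=4,suppress=True)
for n,t,s in [("pl",(162,417),(342,125)),("pr",(434,404),(353,245)),("rear L",(97,130),(583,120)),("rear R",(466,118),(616,290)),("ribTopFrontL",(204,328),(420,135)),("ribTopFrontR",(383,320),(430,228)),("lipL",(173,90),(605,140)),("lipR",(388,80),(637,235))]:
    x,r=tri(c2p("top",*t),c2p("side",*s)); print(n,x,np.array(r))
for n,u in [("lipL",(173,82)),("lipR",(388,72))]: print(n,atz("top",c2p("top",*u),.073))
for n,u in [("rearL",(85,78)),("rearR",(478,66))]: print(n,atz("top",c2p("top",*u),.066))
for n,u in [("clipL",(95,385)),("clipR",(498,366))]: print(n,atz("top",c2p("top",*u),.079))
E
```

```text
pl [0.5194 0.0305 0.0762] [0.0017 0.0017]
pr [ 0.5236 -0.0894  0.0765] [0.0017 0.0017]
rear L [0.6537 0.0589 0.0611] [0.0002 0.0002]
rear R [ 0.6565 -0.1086  0.0604] [0.0013 0.0013]
ribTopFrontL [0.5598 0.0117 0.0805] [0. 0.]
ribTopFrontR [ 0.5629 -0.0679  0.0723] [0.0008 0.0008]
lipL [0.6659 0.0242 0.0698] [0.004 0.004]
lipR [ 0.6713 -0.0728  0.0704] [0.0021 0.0021]
lipL [0.6729 0.0242 0.073 ]
lipR [ 0.6766 -0.0727  0.073 ]
rearL [0.6769 0.064  0.066 ]
rearR [ 0.6807 -0.1142  0.066 ]
clipL [0.5353 0.0599 0.079 ]
clipR [ 0.5415 -0.1178  0.079 ]
```

```bash
cat >> h.py <<'E'
from scipy.spatial.transform import Rotation as Ro
def tool():
    from plant import state
    s=state(); q=s["tool_rot"]; return s,Ro.from_quat([q[1],q[2],q[3],q[0]]).as_matrix()
YAW=np.deg2rad(2.0); E0=np.array([.595,-.027,0]); RE=Ro.from_euler("z",YAW).as_matrix()
def togo(target):
    s,R=tool(); np.set_printoptions(precision=3,suppress=True)
    print("t",round(s["time"],2),"tcp",s["tool_pos"],"enc mm",1000*RE.T@(s["tool_pos"]-E0),"F",s["contact_force"],"g",round(s["gripper_width"],3))
    print("xax",R[:,0],"yax",R[:,1],"yaw of x",np.rad2deg(np.arctan2(R[1,0],R[0,0])))
    if target is not None: print("togo cm",100*R.T@(np.asarray(target)-s["tool_pos"]))
E
python3 - <<'E'
from h import *
togo([.52,-.03,.2]); print(tool()[1])
E
```

```text
t 0.1 tcp [ 0.237 -0.578  0.197] enc mm [-376.652 -537.701  197.424] F [-0.321 -0.571 -0.013] g 0.999
xax [-0.925 -0.38  -0.   ] yax [-0.001  0.002 -1.   ] yaw of x -157.66423329361845
togo cm [-46.953  -0.177 -39.902]
[[-0.925 -0.001  0.38 ]
 [-0.38   0.002 -0.925]
 [-0.    -1.    -0.002]]
```

```bash
python3 -m crank '[[[-1,0,0,0,10.15],[-1,0,0,0,10.15],[-1,-3,0,-5,0],[-1,-3,0,-5,0],[-1,-3,0,-5,0],[-1,-3,0,-5,0],[-1,-3,0,-5,0],[-1,-3,0,-5,0]]]'; python3 - <<'E'
from h import *
togo(E0+RE@[-.058,0,.12])
E
```

```text
time: 1.1
tool_pos: [0.4071, -0.27, 0.1981]
tool_rot: [0.012, -0.012, 0.707, -0.707]
contact_force: [1.1, -0.1, 0.5]
gripper_width: -0.003
t 1.1 tcp [ 0.407 -0.27   0.198] enc mm [-196.223 -236.286  198.107] F [ 1.07  -0.068  0.463] g -0.003
xax [-0.999 -0.035  0.   ] yax [-0.  0. -1.] yaw of x -177.9853344621947
togo cm [-13.829   7.816 -23.623]
```

```bash
python3 -m crank '[[[-1,-2.8,0,-4.7,0],[-1,-2.8,0,-4.7,0],[-1,-2.8,0,-4.7,0],[-1,-2.7,0,-4.7,0],[-1,-2.7,0,-4.8,0],[-1,0,4,0,0],[-1,0,3,0,0],[-1,0,0,0,0]]]'; python3 - <<'E'
from h import *
import cv2
from plant import *
togo(E0+RE@[-.058,0,.085])
for n in("side","top"):
    f=grab_frame(n); o=OFF[n]; a=f["frame"][o[1]-40:o[1]+80,o[0]-20:o[0]+110]
    cv2.imwrite(f"pics/{n}1c.png",cv2.cvtColor(cv2.resize(a,None,fx=5,fy=5,interpolation=cv2.INTER_CUBIC),cv2.COLOR_RGB2BGR))
E
```

```text
time: 2.1
tool_pos: [0.5337, -0.0304, 0.1249]
tool_rot: [0.01, -0.015, 0.708, -0.706]
contact_force: [-0.8, 0.1, 0.9]
gripper_width: 0.003
t 2.1 tcp [ 0.534 -0.03   0.125] enc mm [-61.423  -1.278 124.922] F [-0.845  0.106  0.864] g 0.003
xax [-0.999 -0.036  0.007] yax [-0.007  0.001 -1.   ] yaw of x -177.94143765740628
togo cm [-0.37   3.99  -0.121]
```

View pics/side1c.png

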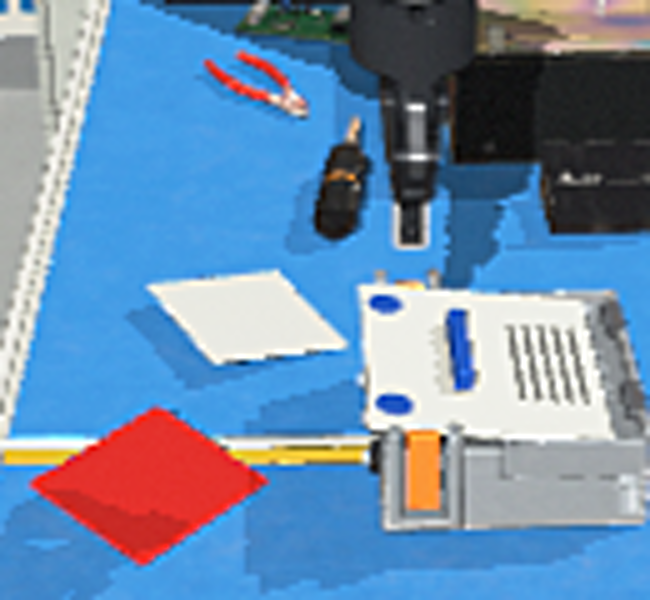

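View pics/top1c.png

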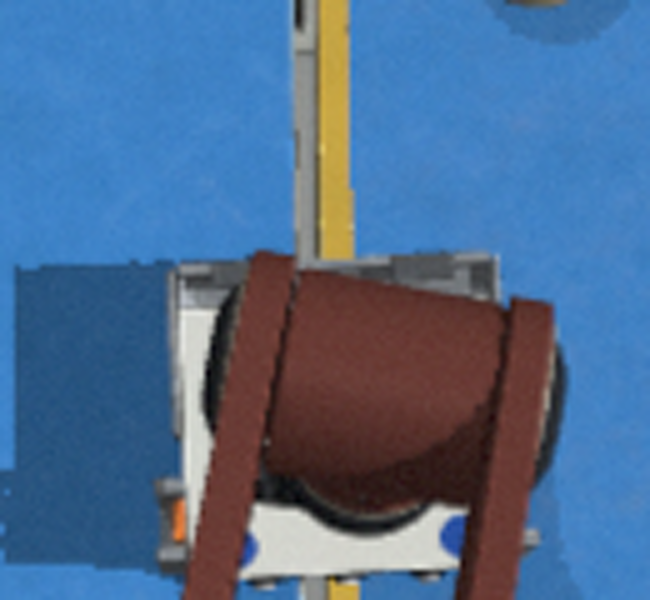

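The fingertip is at side-crop pixel (410,245), in front of the blue rib (460,350). I'll check that TCP projection against the calibration, then lower.

```bash
python3 -m crank '[[[-1,0,1,0,0],[-1,0,0.8,0,0],[-1,0,0.6,0,0],[-1,0,0.4,0,0],[-1,0,0,0,0]]]'; python3 - <<'E'
from h import *
p=proj("side",[.534,-.030,.125]);print((p[0]-165)*5,(p[1]-125)*5)
togo(E0+RE@[-.058,0,.085])
E
```

```text
time: 2.82
tool_pos: [0.536, -0.0311, 0.1001]
tool_rot: [0.012, -0.013, 0.707, -0.707]
contact_force: [-0.5, 0.5, 0.7]
gripper_width: 0.007
409.9319238309705 283.99387606063925
t 2.83 tcp [ 0.536 -0.031  0.1  ] enc mm [-59.096  -2.056 100.055] F [-0.492  0.518  0.669] g 0.007
xax [-0.999 -0.035  0.001] yax [-0.001  0.    -1.   ] yaw of x -177.96590718885915
togo cm [-0.111  1.505 -0.205]
```

```bash
python3 - <<'E'
from h import *
import cv2
from plant import *
f=grab_frame("side"); a=f["frame"][150:230,210:310]
p=proj("side",state()["tool_pos"]);print((p[0]-210+.5)*7,(p[1]-150+.5)*7)
cv2.imwrite("pics/side2c.png",cv2.cvtColor(cv2.resize(a,None,fx=7,fy=7,interpolation=cv2.INTER_CUBIC),cv2.COLOR_RGB2BGR))
E
```

```text
267.23671569928297 274.6427662900729
```

View pics/side2c.png

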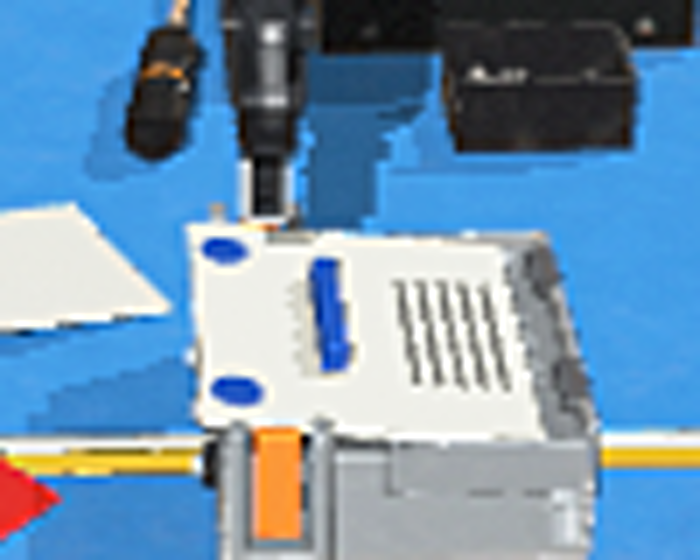

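```bash
python3 - <<'E'
from h import *
import cv2
p=proj("side",[.237,-.578,.197]);print(p)
p2=proj("side",[.237,-.578,.197+.073]);print(p2)
a=cv2.imread("pics/side0.png")[200:310,50:150]
a=cv2.resize(a,None,fx=5,fy=5,interpolation=cv2.INTER_CUBIC)
cv2.circle(a,(int((p[0]-49.5)*5),int((p[1]-199.5)*5)),4,(0,0,255),1)
cv2.imwrite("pics/side0g.png",a)
E
```

```text
(np.float64(100.88878554253117), np.float64(293.225357273946))
(np.float64(94.35064257873898), np.float64(264.4997704782139))
```

View pics/side0g.png

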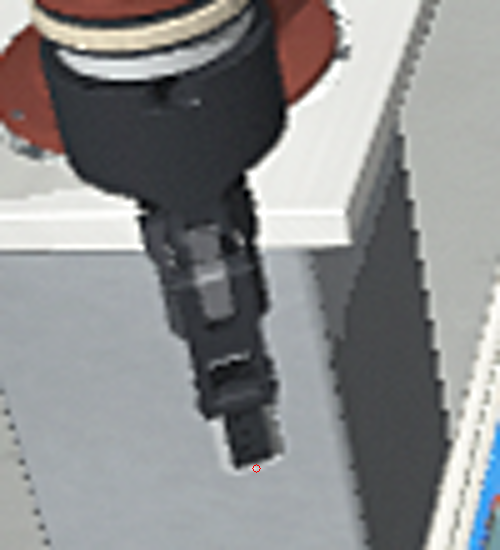

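```bash
python3 -m crank '[[[1,0,-2,0,0],[1,0,0,0,0],[1,0,0,0,0],[1,0,0,0,0],[1,0,0,0,0],[1,0,0,0,0],[1,0,0,0,0]]]'; python3 - <<'E'
from h import *
import cv2
from plant import *
f=grab_frame("side"); a=f["frame"][130:220,190:300]
s=state(); print(s["joint_pos"],s["gripper_width"])
a=cv2.cvtColor(cv2.resize(a,None,fx=7,fy=7,interpolation=cv2.INTER_CUBIC),cv2.COLOR_RGB2BGR)
for dy,dz in((-.043,.013),(.043,.013),(0,0)):
    p=proj("side",s["tool_pos"]+[0,dy,dz]);cv2.circle(a,(int((p[0]-190+.5)*7),int((p[1]-130+.5)*7)),4,(0,0,255),1)
cv2.imwrite("pics/side3c.png",a)
E
```

```text
time: 3.75
tool_pos: [0.5362, -0.0311, 0.1203]
tool_rot: [0.012, -0.013, 0.707, -0.707]
contact_force: [-0.0, -0.1, -0.2]
gripper_width: 1.001
[-1.96647101e-01 -9.62551334e-02  1.89272860e+00 -1.47011161e-05
  1.34535757e+00  1.33869101e+00] 0.9993856109670418
```

View pics/side3c.png

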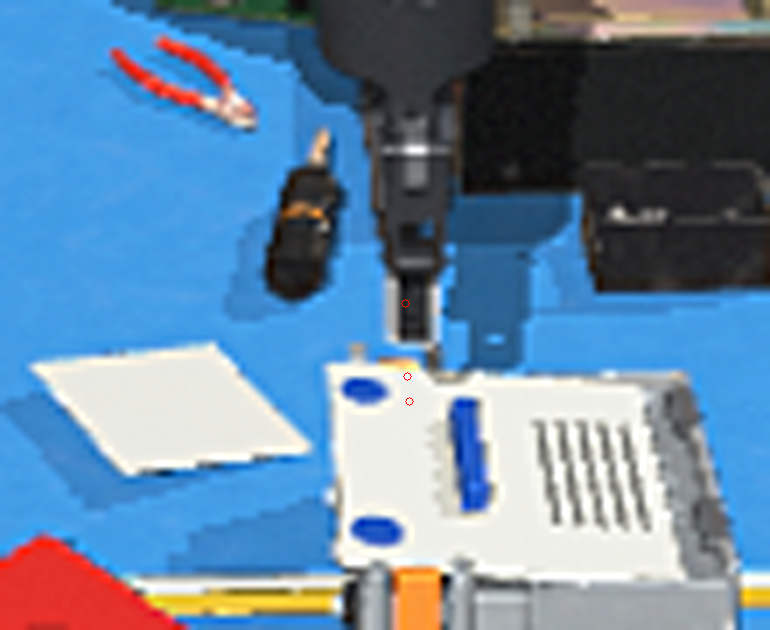

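```bash
python3 -m crank '[[[-1,0,0,0,0],[-1,0,0,0,0],[-1,0,0,0,0],[-1,0,0,0,0],[-1,0,0.5,0,0],[-1,0,0.5,0,0],[-1,0,0.5,0,0],[-1,0,0,0,0]]]';python3 -m crank '[[[-1,0,0.5,0,0],[-1,0,0.2,0,0],[-1,0,0.2,0,0]]]'; python3 -m crank '[[[-1,0,0.2,0,0],[-1,0,0,0,0]]]'
```

```text
time: 4.8
tool_pos: [0.5357, -0.031, 0.1047]
tool_rot: [0.012, -0.013, 0.707, -0.707]
contact_force: [0.2, -0.0, -0.7]
gripper_width: -0.001
time: 5.18
tool_pos: [0.5363, -0.0311, 0.0964]
tool_rot: [0.013, -0.013, 0.707, -0.707]
contact_force: [0.6, 0.3, 0.0]
gripper_width: -0.005
time: 5.42
tool_pos: [0.5362, -0.0311, 0.0943]
tool_rot: [0.012, -0.013, 0.707, -0.707]
contact_force: [0.1, 0.3, 0.7]
gripper_width: -0.001
```

```bash
for i in 1 2 3; do python3 -m crank '[[[-1,0,0.2,0,0],[-1,0,0,0,0]]]' | grep -E "tool_pos|force"; done
```

```text
tool_pos: [0.5362, -0.0311, 0.0923]
contact_force: [-0.3, 0.3, -0.6]
tool_pos: [0.5361, -0.0311, 0.0903]
contact_force: [-0.0, -0.6, 0.4]
tool_pos: [0.5361, -0.0311, 0.0882]
contact_force: [0.0, 0.1, 0.4]
```

```bash
python3 -m crank '[[[-1,0,0.2,0,0],[-1,0,0,0,0]]]' | grep -E "tool_pos|force"; python3 -m crank '[[[-1,0,0.15,0,0],[-1,0,0,0,0]]]' | grep -E "tool_pos|force"
```

```text
tool_pos: [0.5361, -0.0311, 0.0863]
contact_force: [-0.3, 0.9, -0.3]
tool_pos: [0.5361, -0.0311, 0.0848]
contact_force: [0.3, -0.2, 0.2]
```

```bash
python3 -m crank '[[[-1,0,0.15,0,0],[-1,0,0,0,0]]]' | grep -E "tool_pos|force"
```

```text
tool_pos: [0.5362, -0.0311, 0.0834]
contact_force: [0.8, 0.7, 0.0]
```

```bash
python3 - <<'E'
from h import *
import cv2
from plant import *
f=grab_frame("side"); a=f["frame"][150:230,210:310]
p=proj("side",state()["tool_pos"]);print((p[0]-210+.5)*7,(p[1]-150+.5)*7)
cv2.imwrite("pics/side4c.png",cv2.cvtColor(cv2.resize(a,None,fx=7,fy=7,interpolation=cv2.INTER_CUBIC),cv2.COLOR_RGB2BGR))
E
```

```text
267.0280278199931 306.76912834061136
```

View pics/side4c.png

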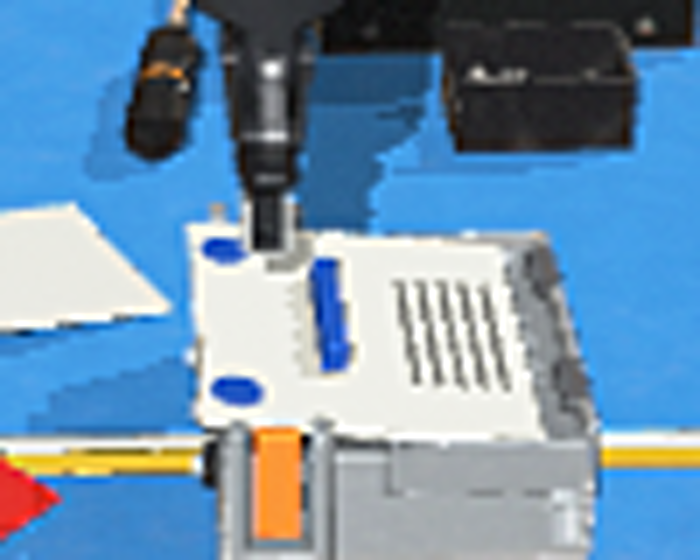

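```bash
python3 -m crank '[[[-1,0,0.15,0,0],[-1,0,0,0,0]]]' | grep -E "tool_pos|force"
```

```text
tool_pos: [0.5362, -0.0311, 0.0818]
contact_force: [0.0, 0.1, 0.8]
```

```bash
python3 -m crank '[[[-1,0,0.15,0,0],[-1,0,0,0,0]]]' | grep -E "tool_pos|force"
```

```text
tool_pos: [0.5362, -0.0311, 0.0803]
contact_force: [-0.1, -0.5, -0.0]
```

```bash
python3 -m crank '[[[-1,0,0.15,0,0],[-1,0,0,0,0]]]' | grep -E "tool_pos|force"
```

```text
tool_pos: [0.5362, -0.0311, 0.0788]
contact_force: [-0.1, -0.1, -0.5]
```

```bash
python3 -m crank '[[[-1,0,0.15,0,0],[-1,0,0,0,0]]]' | grep -E "tool_pos|force"
```

```text
tool_pos: [0.5361, -0.0311, 0.0773]
contact_force: [-0.5, -0.1, -0.0]
```

```bash
python3 -m crank '[[[-1,0,0.15,0,0],[-1,0,0,0,0]]]' | grep -E "tool_pos|force"
```

```text
tool_pos: [0.5362, -0.0311, 0.0758]
contact_force: [-0.3, -0.8, -0.1]
```

```bash
python3 -m crank '[[[-1,0,0.15,0,0],[-1,0,0,0,0]]]' | grep -E "tool_pos|force"
```

```text
tool_pos: [0.5362, -0.0311, 0.0743]
contact_force: [-0.5, -0.3, 0.1]
```

```bash
python3 -m crank '[[[-1,0,0.15,0,0],[-1,0,0,0,0]]]' | grep -E "tool_pos|force"
```

```text
tool_pos: [0.5361, -0.0311, 0.0728]
contact_force: [0.4, 0.6, -0.1]
```

```bash
python3 - <<'E'
from h import *
import cv2
from plant import *
f=grab_frame("side"); a=f["frame"][150:230,210:310]
p=proj("side",state()["tool_pos"]);print((p[0]-210+.5)*7,(p[1]-150+.5)*7, f["pose"])
cv2.imwrite("pics/side5c.png",cv2.cvtColor(cv2.resize(a,None,fx=7,fy=7,interpolation=cv2.INTER_CUBIC),cv2.COLOR_RGB2BGR))
f=grab_frame("top"); a=f["frame"][120:240,190:330]
cv2.imwrite("pics/top5c.png",cv2.cvtColor(cv2.resize(a,None,fx=5,fy=5,interpolation=cv2.INTER_CUBIC),cv2.COLOR_RGB2BGR))
E
```

```text
266.82925284327087 326.5136848403226 [[ 0.99926808  0.00799274 -0.03740892  0.5047349 ]
 [-0.03613623  0.51805137 -0.85458584 -1.22007813]
 [ 0.01254926  0.85531216  0.51796102  0.822084  ]
 [ 0.          0.          0.          1.        ]]
```

View pics/side5c.png

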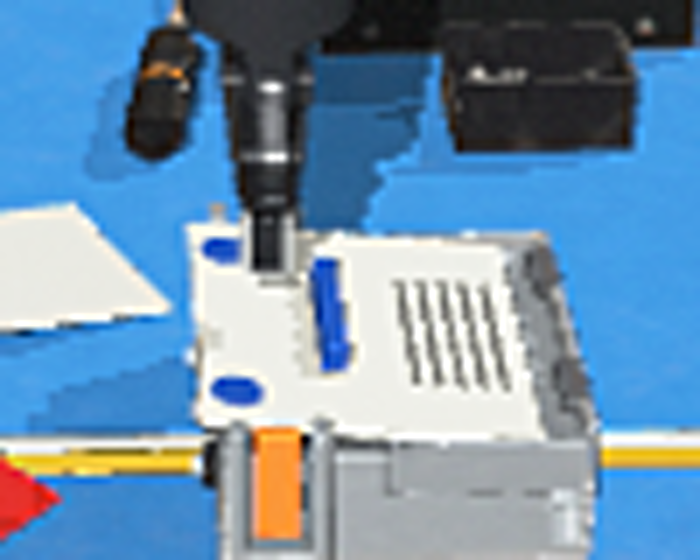

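View pics/top5c.png

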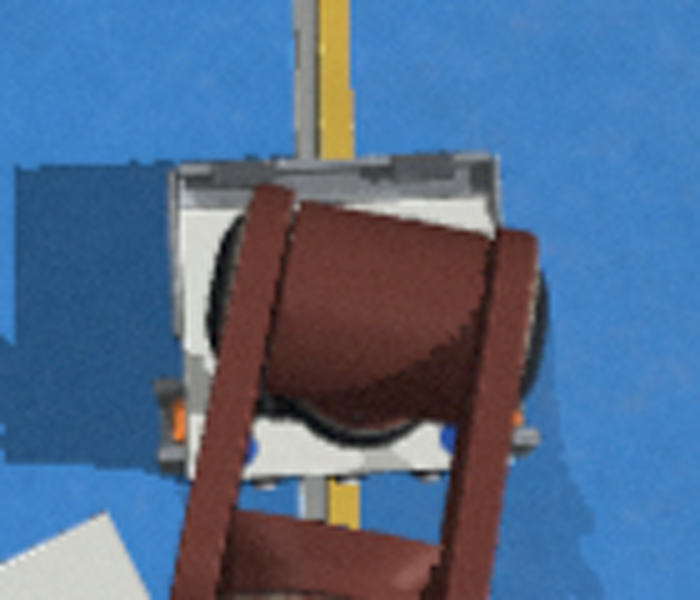

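```bash
python3 - <<'E'
from h import *
t=np.array([.237,-.578,.197]); z=np.array([.38,-.925,0])
for off in (.0425,.05): 
  for b in (0,.013):
    for sgn in(1,-1):
      p=proj("side",t+sgn*off*z+[0,0,b]); print(off,b,sgn,(p[0]-49.5)*5,(p[1]-199.5)*5)
for h in (.12,.2,.25,.3):
    p=proj("top",[.536,-.031,h]); print(h,(p[0]-189.5)*5,(p[1]-119.5)*5)
E
```

```text
0.0425 0 1 273.3276734377992 543.500576657899
0.0425 0 -1 241.76745160253986 399.2702235515961
0.0425 0.013 1 267.6265838311099 518.476278486912
0.0425 0.013 -1 236.25052218665616 375.0110873666006
0.05 0 1 276.35517032802255 557.336250810776
0.05 0 -1 239.20458752567797 387.5579234068519
0.05 0.013 1 270.6384040561768 532.2476488107469
0.05 0.013 -1 233.704273202072 363.3685140776794
0.12 354.80930202139234 407.4335586687937
0.2 361.26163275041193 385.02347724154345
0.25 365.79027247742545 369.294713590201
0.3 370.76858254316363 352.00416562719454
```

```bash
python3 -m crank '[[[-1,0,0.3,0,0],[-1,0,0.3,0,0],[-1,0,0,0,0]]]' | grep -E "tool_pos|force"
```

```text
tool_pos: [0.5359, -0.0311, 0.0665]
contact_force: [0.5, 0.1, -0.1]
```

```bash
python3 -m crank '[[[-1,0,0.2,0,0],[-1,0,0.2,0,0],[-1,0,0,0,0]]]' | grep -E "tool_pos|force"
```

```text
tool_pos: [0.5361, -0.0311, 0.0627]
contact_force: [0.0, -0.1, -0.2]
```

```bash
python3 -m crank '[[[-1,0,0.2,0,0],[-1,0,0,0,0]]]' | grep -E "tool_pos|force"
```

```text
tool_pos: [0.5361, -0.0311, 0.0608]
contact_force: [0.3, -0.4, 0.1]
```

```bash
python3 -m crank '[[[-1,0,0.2,0,0],[-1,0,0,0,0]]]' | grep -E "tool_pos|force"
```

```text
tool_pos: [0.5361, -0.0311, 0.0588]
contact_force: [0.5, 0.1, -0.2]
```

```bash
python3 - <<'E'
from h import *
import cv2
from plant import *
f=grab_frame("side"); a=f["frame"][150:230,210:310]
cv2.imwrite("pics/side6c.png",cv2.cvtColor(cv2.resize(a,None,fx=7,fy=7,interpolation=cv2.INTER_CUBIC),cv2.COLOR_RGB2BGR))
E
```

```text
(no output)
```

View pics/side6c.png

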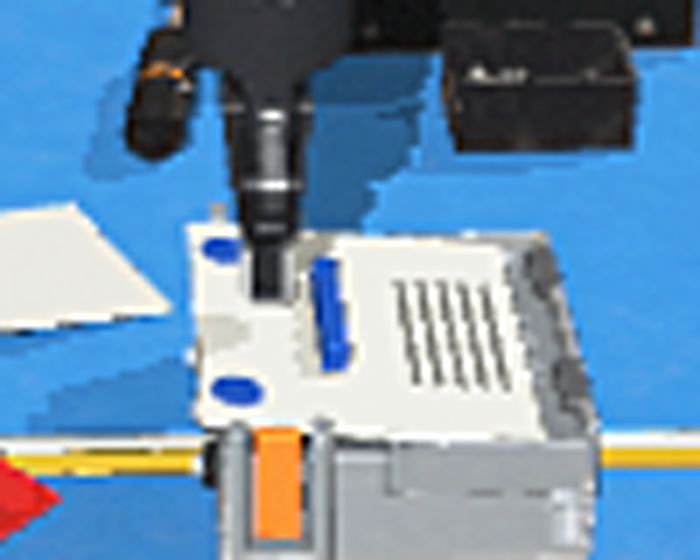

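The tip (row 300) is about 8 mm above the plate. The fingers really end about 28 mm short of the reported TCP. I'll keep going carefully.

```bash
python3 -m crank '[[[-1,0,0.2,0,0],[-1,0,0.1,0,0],[-1,0,0,0,0]]]' | grep -E "tool_pos|force"
```

```text
tool_pos: [0.5361, -0.0311, 0.0558]
contact_force: [-0.6, 0.6, 1.2]
```

```bash
python3 -m crank '[[[-1,0,0.1,0,0],[-1,0,0,0,0]]]' | grep -E "tool_pos|force"
```

```text
tool_pos: [0.5362, -0.0311, 0.0549]
contact_force: [-0.7, 0.2, 0.9]
```

```bash
python3 -m crank '[[[-1,0,0.1,0,0],[-1,0,0,0,0]]]' | grep -E "tool_pos|force"
```

```text
tool_pos: [0.5362, -0.0311, 0.0539]
contact_force: [-0.1, 0.3, -0.4]
```

```bash
python3 -m crank '[[[-1,0,0.1,0,0],[-1,0,0,0,0]]]' | grep -E "tool_pos|force"
```

```text
tool_pos: [0.5362, -0.0311, 0.0529]
contact_force: [-0.3, -0.4, 0.1]
```

```bash
python3 -m crank '[[[-1,-0.3,0,0,0],[-1,-0.3,0,0,0],[-1,-0.2,0,0,0],[-1,0,0,0,0]]]' | grep -E "tool_pos|force"
```

```text
tool_pos: [0.5445, -0.0309, 0.053]
contact_force: [0.7, -0.5, 0.2]
```

```bash
python3 -m crank '[[[-1,-0.2,0,0,0],[-1,0,0,0,0]]]' | grep -E "tool_pos|force"
```

```text
tool_pos: [0.5464, -0.0308, 0.0531]
contact_force: [0.3, 0.6, 0.2]
```

```bash
python3 -m crank '[[[-1,-0.2,0,0,0],[-1,0,0,0,0]]]' | grep -E "tool_pos|force"
```

```text
tool_pos: [0.5484, -0.0307, 0.053]
contact_force: [-0.4, -1.0, 0.8]
```

```bash
python3 -m crank '[[[-1,-0.2,0,0,0],[-1,0,0,0,0]]]' | grep -E "tool_pos|force"
```

```text
tool_pos: [0.5501, -0.0306, 0.053]
contact_force: [-1.6, 0.5, 0.1]
```

```bash
python3 -m crank '[[[-1,-0.2,0,0,0],[-1,0,0,0,0]]]' | grep -E "tool_pos|force"
```

```text
tool_pos: [0.5518, -0.0306, 0.0529]
contact_force: [-4.0, -0.9, 2.1]
```

```bash
python3 -m crank '[[[-1,-0.2,0,0,0],[-1,-0.2,0,0,0],[-1,0,0,0,0]]]' | grep -E "tool_pos|force"
```

```text
tool_pos: [0.5569, -0.0304, 0.053]
contact_force: [-1.6, -0.5, 0.6]
```

```bash
python3 -m crank '[[[-1,-0.2,0,0,0],[-1,-0.2,0,0,0],[-1,0,0,0,0]]]' | grep -E "tool_pos|force"
```

```text
tool_pos: [0.5608, -0.0303, 0.0531]
contact_force: [-0.3, 0.4, -0.1]
```

```bash
python3 - <<'E'
from h import *
import cv2
from plant import *
f=grab_frame("side"); a=f["frame"][150:230,210:310]
cv2.imwrite("pics/side7c.png",cv2.cvtColor(cv2.resize(a,None,fx=7,fy=7,interpolation=cv2.INTER_CUBIC),cv2.COLOR_RGB2BGR))
E
```

```text
(no output)
```

View pics/side7c.png

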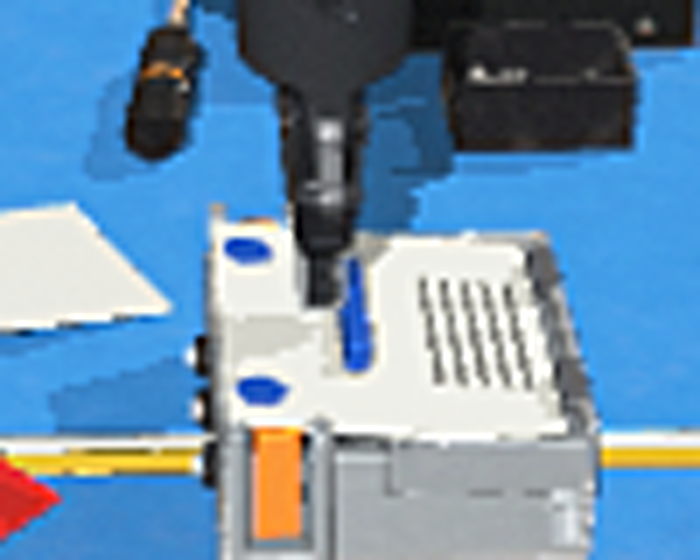

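The cover slides with the finger: the rib moved from column 330 to 357, about 12 mm. I'll keep pushing to the stop.

```bash
python3 -m crank '[[[-1,-0.2,0,0,0],[-1,0,0,0,0]]]' | grep -E "tool_pos|force"
```

```text
tool_pos: [0.5625, -0.0303, 0.053]
contact_force: [-0.9, -0.1, 0.2]
```

```bash
python3 -m crank '[[[-1,-0.2,0,0,0],[-1,0,0,0,0]]]' | grep -E "tool_pos|force"
```

```text
tool_pos: [0.5645, -0.0302, 0.0531]
contact_force: [-0.8, -0.6, -0.1]
```

```bash
python3 -m crank '[[[-1,-0.2,0,0,0],[-1,0,0,0,0]]]' | grep -E "tool_pos|force"
```

```text
tool_pos: [0.5665, -0.0301, 0.0531]
contact_force: [-1.0, -0.5, -0.4]
```

```bash
python3 -m crank '[[[-1,-0.15,0,0,0],[-1,0,0,0,0]]]' | grep -E "tool_pos|force"
```

```text
tool_pos: [0.5677, -0.03, 0.0529]
contact_force: [-1.5, 0.2, 1.8]
```

```bash
python3 -m crank '[[[-1,-0.15,0,0,0],[-1,0,0,0,0]]]' | grep -E "tool_pos|force"
```

```text
tool_pos: [0.5679, -0.0299, 0.0527]
contact_force: [-6.6, -0.8, 3.6]
```

```bash
python3 -m crank '[[[-1,-0.1,0,0,0],[-1,0,0,0,0]]]' | grep -E "tool_pos|force"
```

```text
tool_pos: [0.568, -0.0299, 0.0526]
contact_force: [-8.9, -0.0, 4.5]
```

```bash
python3 - <<'E'
from h import *
import cv2
from plant import *
f=grab_frame("side"); a=f["frame"][150:230,210:310]
cv2.imwrite("pics/side8c.png",cv2.cvtColor(cv2.resize(a,None,fx=7,fy=7,interpolation=cv2.INTER_CUBIC),cv2.COLOR_RGB2BGR))
f=grab_frame("top"); a=f["frame"][120:240,190:330]
cv2.imwrite("pics/top8c.png",cv2.cvtColor(cv2.resize(a,None,fx=5,fy=5,interpolation=cv2.INTER_CUBIC),cv2.COLOR_RGB2BGR))
E
```

View pics/side8c.png

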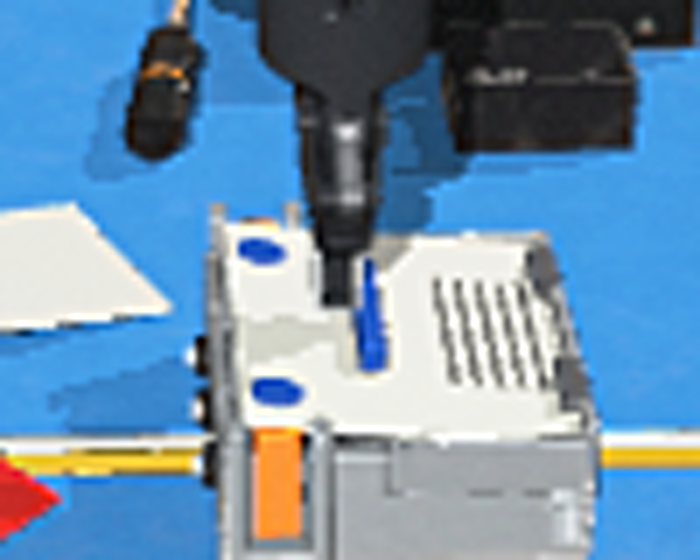

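View pics/top8c.png

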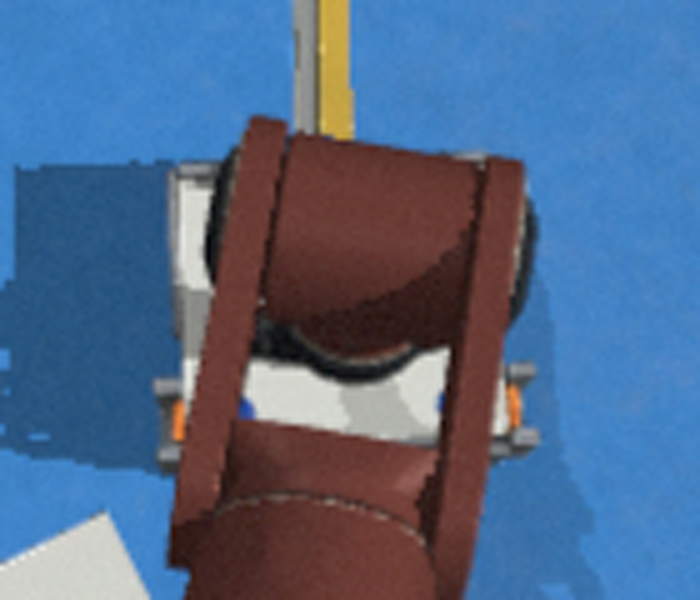

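```bash
python3 -m crank '[[[-1,-0.2,0,0,0],[-1,0,0,0,0],[-1,0,0,0,0]]]' | grep -E "tool_pos|force"
```

```text
tool_pos: [0.568, -0.0298, 0.0523]
contact_force: [-16.1, -0.4, 9.2]
```

```bash
python3 -m crank '[[[-1,0.5,0,0,0],[-1,0.7,0,0,0],[-1,0,-2,0,0],[-1,0,-2,0,0],[-1,0,0,0,0]]]' | grep -E "tool_pos|force";  python3 - <<'E'
from h import *
togo(E0+RE@[-.056,.060,.085])
E
```

```text
tool_pos: [0.563, -0.0308, 0.0971]
contact_force: [-0.0, 0.0, -0.0]
t 16.15 tcp [ 0.563 -0.031  0.097] enc mm [-32.065  -2.641  97.055] F [-0.021  0.008 -0.042] g 0.001
xax [-0.999 -0.036 -0.007] yax [ 0.007 -0.001 -1.   ] yaw of x -177.96551360882458
togo cm [ 2.398  1.18  -6.267]
```

```bash
python3 -m crank '[[[-1,1.2,0,-3.1,0],[-1,1.2,0,-3.2,0],[-1,0,1,0,0],[-1,0,1,0,0],[-1,0,0,0,0]]]' | grep -E "tool_pos|force";  python3 - <<'E'
from h import *
togo(E0+RE@[-.056,.060,.06])
import cv2
from plant import *
f=grab_frame("side"); a=f["frame"][140:220,210:310]
cv2.imwrite("pics/side9c.png",cv2.cvtColor(cv2.resize(a,None,fx=7,fy=7,interpolation=cv2.INTER_CUBIC),cv2.COLOR_RGB2BGR))
f=grab_frame("top"); a=f["frame"][120:240,190:330]
cv2.imwrite("pics/top9c.png",cv2.cvtColor(cv2.resize(a,None,fx=5,fy=5,interpolation=cv2.INTER_CUBIC),cv2.COLOR_RGB2BGR))
E
```

```text
tool_pos: [0.5332, 0.0312, 0.0714]
contact_force: [-0.5, 0.3, -0.3]
t 16.77 tcp [0.533 0.031 0.071] enc mm [-59.698  60.275  71.386] F [-0.485  0.312 -0.309] g 0.003
xax [-0.999 -0.035  0.003] yax [-0.003  0.    -1.   ] yaw of x -178.0201846376562
togo cm [-0.373  1.138  0.028]
```

View pics/side9c.png

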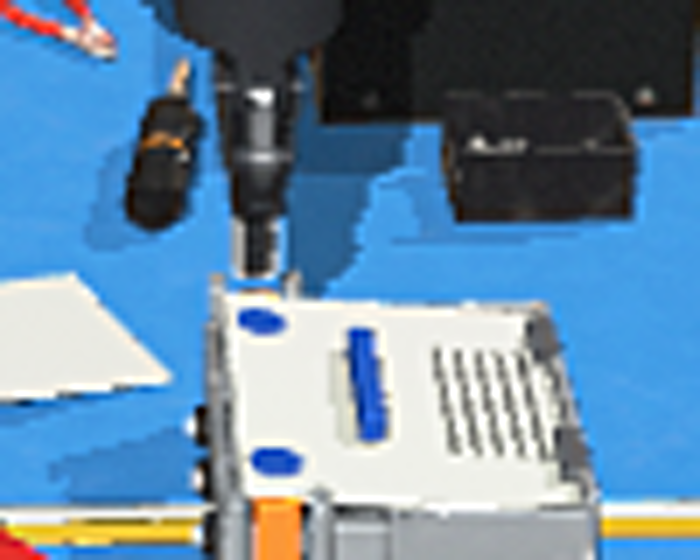

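View pics/top9c.png

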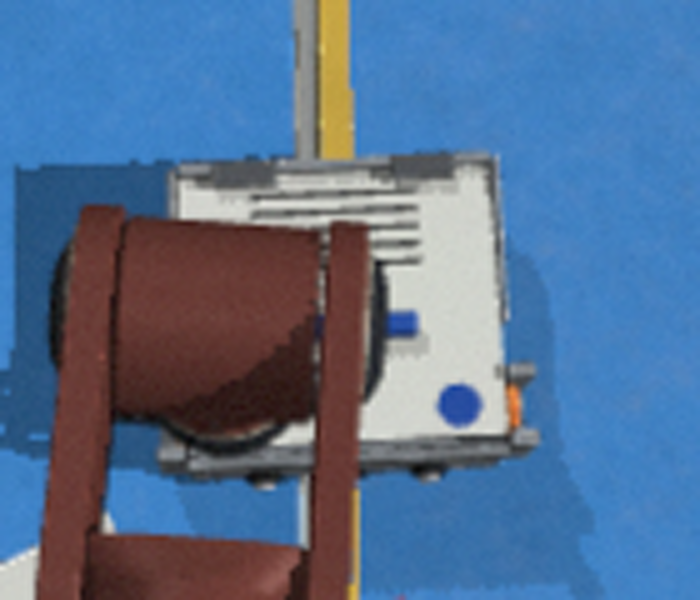

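```bash
python3 - <<'E'
from h import *
R=lambda u,v:((u+.5)/7-.5+210,(v+.5)/7-.5+140)
x,r=tri((460.5/5-.5+190,405.5/5-.5+120),R(277,462)); print(x,r,RE.T@(x-E0))
for z in(.076,.08):
  for p in (R(262,321),R(277,462)): a=atz("side",p,z); print(z,a,RE.T@(a-E0))
  a=atz("top",(460.5/5-.5+190,405.5/5-.5+120),z);print(a,RE.T@(a-E0))
E
```

```text
[ 0.54087746 -0.08902518  0.07548543] [np.float64(0.001402407995745058), np.float64(0.0014024079957452244)] [-0.05625422 -0.06009855  0.07548543]
0.076 [0.53557803 0.03004741 0.076     ] [-0.05739485  0.05908645  0.076     ]
0.076 [ 0.5394564  -0.09015295  0.076     ] [-0.05771377 -0.06117604  0.076     ]
[ 0.54222125 -0.08891983  0.076     ] [-0.05490757 -0.06004016  0.076     ]
0.08 [0.53541267 0.02334507 0.08      ] [-0.05779402  0.05239397  0.08      ]
0.08 [ 0.53927024 -0.09621085  0.08      ] [-0.05811123 -0.06722375  0.08      ]
[ 0.54168406 -0.08857002  0.08      ] [-0.05543222 -0.05967182  0.08      ]
```

The marks are at enclosure (−56, ±60), so the cover is home. Now I'll press the left mark.

```bash
python3 -m crank '[[[-1,-0.3,0.7,0,0],[-1,0,0.7,0,0],[-1,0,0.3,0,0],[-1,0,0,0,0]]]' | grep -E "tool_pos|force"
```

```text
tool_pos: [0.5367, 0.032, 0.0555]
contact_force: [0.4, 0.6, -0.6]
```

```bash
python3 -m crank '[[[-1,0,0.2,0,0],[-1,0,0.2,0,0],[-1,0,0,0,0]]]' | grep -E "tool_pos|force"
```

```text
tool_pos: [0.5369, 0.0319, 0.0519]
contact_force: [-0.4, 0.0, 0.3]
```

```bash
python3 -m crank '[[[-1,0,0.2,0,0],[-1,0,0,0,0]]]' | grep -E "tool_pos|force"
```

```text
tool_pos: [0.5369, 0.0319, 0.0498]
contact_force: [-0.5, -0.1, 0.3]
```

```bash
python3 -m crank '[[[-1,0,0.2,0,0],[-1,0,0,0,0]]]' | grep -E "tool_pos|force"
```

```text
tool_pos: [0.5369, 0.0319, 0.0478]
contact_force: [0.2, 0.7, -0.3]
```

```bash
python3 -m crank '[[[-1,0,0.2,0,0],[-1,0,0,0,0]]]' | grep -E "tool_pos|force"
```

```text
tool_pos: [0.5369, 0.0319, 0.0458]
contact_force: [-0.4, -0.2, -0.5]
```

```bash
python3 -m crank '[[[-1,0,0.2,0,0],[-1,0,0,0,0]]]' | grep -E "tool_pos|force"
```

```text
tool_pos: [0.5371, 0.0319, 0.0446]
contact_force: [-3.2, -0.2, 4.3]
```

```bash
python3 -m crank '[[[-1,0,0.2,0,0],[-1,0,0,0,0]]]' | grep -E "tool_pos|force"
```

```text
tool_pos: [0.5371, 0.032, 0.0428]
contact_force: [-3.5, 0.0, 5.5]
```

```bash
python3 -m crank '[[[-1,0,0.2,0,0],[-1,0,0,0,0]]]' | grep -E "tool_pos|force"
```

```text
tool_pos: [0.5369, 0.0319, 0.041]
contact_force: [-5.1, 0.6, 7.5]
```

```bash
python3 -m crank '[[[-1,0,0.15,0,0],[-1,0,0,0,0]]]' | grep -E "tool_pos|force"
```

```text
tool_pos: [0.5373, 0.0319, 0.039]
contact_force: [-0.8, 0.6, 3.8]
```

```bash
python3 -m crank '[[[-1,0,0.15,0,0],[-1,0,0,0,0]]]' | grep -E "tool_pos|force"
```

```text
tool_pos: [0.5373, 0.0319, 0.0379]
contact_force: [-3.6, -0.0, 7.5]
```

```bash
python3 -m crank '[[[-1,0,0.15,0,0],[-1,0,0,0,0]]]' | grep -E "tool_pos|force"
```

```text
tool_pos: [0.5373, 0.0318, 0.0367]
contact_force: [-4.6, 0.8, 9.4]
```

```bash
python3 -m crank '[[[-1,0,0.15,0,0],[-1,0,0,0,0]]]' | grep -E "tool_pos|force"
```

```text
tool_pos: [0.5373, 0.0318, 0.034]
contact_force: [-0.2, -0.7, 2.0]
```

```bash
python3 -m crank '[[[-1,0,0.15,0,0],[-1,0,0,0,0]]]' | grep -E "tool_pos|force"
```

```text
tool_pos: [0.5374, 0.0318, 0.0327]
contact_force: [-0.9, -0.8, 3.5]
```

```bash
python3 -m crank '[[[-1,0,0.15,0,0],[-1,0,0,0,0]]]' | grep -E "tool_pos|force"
```

```text
tool_pos: [0.5373, 0.0318, 0.0317]
contact_force: [-2.3, 0.5, 7.9]
```

```bash
python3 -m crank '[[[-1,0,0.15,0,0],[-1,0,0,0,0]]]' | grep -E "tool_pos|force"
```

```text
tool_pos: [0.5374, 0.0318, 0.0314]
contact_force: [-5.1, -0.1, 14.5]
```

```bash
python3 -m crank '[[[-1,0,0.15,0,0],[-1,0,0,0,0]]]' | grep -E "tool_pos|force"
```

```text
tool_pos: [0.5374, 0.0318, 0.0313]
contact_force: [-11.4, -0.0, 22.8]
```

Bottomed out at 23 N after the force drop of a snap. I'll lift clear and look.

```bash
python3 -m crank '[[[-1,0,-1,0,0],[-1,0,-2.5,0,0],[-1,0,-3,5,0],[-1,0,0,5,0],[-1,0,0,2,0],[-1,0,0,0,0]]]' | grep -E "tool_pos|force";  python3 - <<'E'
from h import *
togo(E0+RE@[-.056,-.060,.055])
import cv2
from plant import *
f=grab_frame("side"); a=f["frame"][140:220,210:310]
cv2.imwrite("pics/side10c.png",cv2.cvtColor(cv2.resize(a,None,fx=7,fy=7,interpolation=cv2.INTER_CUBIC),cv2.COLOR_RGB2BGR))
f=grab_frame("top"); a=f["frame"][140:230,210:310]
cv2.imwrite("pics/top10c.png",cv2.cvtColor(cv2.resize(a,None,fx=6,fy=6,interpolation=cv2.INTER_CUBIC),cv2.COLOR_RGB2BGR))
E
```

```text
tool_pos: [0.5406, -0.0884, 0.0919]
contact_force: [-0.6, 0.9, 1.2]
t 22.0 tcp [ 0.541 -0.088  0.092] enc mm [-56.489 -59.463  91.913] F [-0.582  0.919  1.182] g -0.0
xax [-0.999 -0.033  0.002] yax [-0.002  0.001 -1.   ] yaw of x -178.09247434095872
togo cm [-0.055  3.691  0.058]
```

View pics/side10c.png

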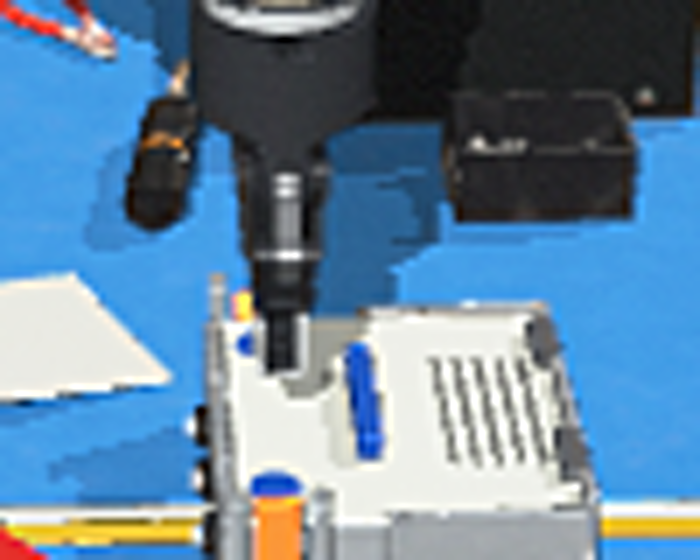

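View pics/top10c.png

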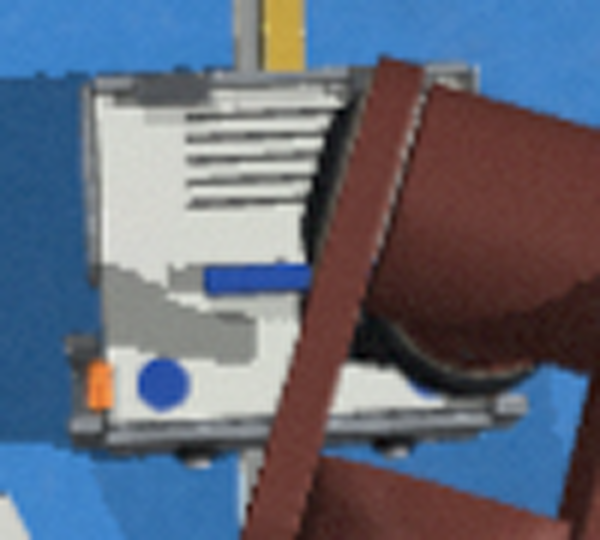

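The left clip is over the cover (top (98,385)), and the right corner has dropped too (mark partly behind the clip at side (277,485)). Now I'll press the right mark.

```bash
python3 -m crank '[[[-1,0,1.5,0,0],[-1,0,1.5,0,0],[-1,0,1,0,0],[-1,0,0.5,0,0],[-1,0,0.3,0,0],[-1,0,0.2,0,0],[-1,0,0,0,0]]]' | grep -E "tool_pos|force"
```

```text
tool_pos: [0.5415, -0.0881, 0.0433]
contact_force: [0.0, 0.3, -1.1]
```

```bash
python3 -m crank '[[[-1,0,0.2,0,0],[-1,0,0.2,0,0],[-1,0,0,0,0]]]' | grep -E "tool_pos|force"
```

```text
tool_pos: [0.5411, -0.088, 0.0388]
contact_force: [0.2, -0.8, 0.5]
```

```bash
python3 -m crank '[[[-1,0,0.2,0,0],[-1,0,0,0,0]]]' | grep -E "tool_pos|force"
```

```text
tool_pos: [0.5411, -0.0879, 0.0368]
contact_force: [-0.8, -1.0, 0.3]
```

```bash
python3 -m crank '[[[-1,0,0.15,0,0],[-1,0,0,0,0]]]' | grep -E "tool_pos|force"
```

```text
tool_pos: [0.5412, -0.088, 0.0353]
contact_force: [0.3, -0.3, -0.2]
```

```bash
python3 -m crank '[[[-1,0,0.15,0,0],[-1,0,0,0,0]]]' | grep -E "tool_pos|force"
```

```text
tool_pos: [0.5412, -0.088, 0.0338]
contact_force: [-0.0, -0.8, -0.2]
```

```bash
python3 -m crank '[[[-1,0,0.15,0,0],[-1,0,0,0,0]]]' | grep -E "tool_pos|force"
```

```text
tool_pos: [0.5415, -0.0881, 0.0328]
contact_force: [0.1, -0.8, 0.9]
```

```bash
python3 -m crank '[[[-1,0,0.15,0,0],[-1,0,0,0,0]]]' | grep -E "tool_pos|force"
```

```text
tool_pos: [0.5415, -0.0881, 0.0319]
contact_force: [-3.0, 0.1, 6.1]
```

```bash
python3 -m crank '[[[-1,0,0.15,0,0],[-1,0,0,0,0]]]' | grep -E "tool_pos|force"
```

```text
tool_pos: [0.5415, -0.0881, 0.0314]
contact_force: [-5.2, 1.9, 11.7]
```

```bash
python3 -m crank '[[[-1,0,0.2,0,0],[-1,0,0.1,0,0],[-1,0,0,0,0]]]' | grep -E "tool_pos|force"
```

```text
tool_pos: [0.5415, -0.0881, 0.0313]
contact_force: [-14.6, 3.1, 28.0]
```

```bash
python3 -m crank '[[[-1,0,-1,0,0],[-1,0,-3,0,0],[-1,0,-5,0,0],[-1,0,-5,5,0],[-1,0,0,6,0],[-1,0,0,6,0],[-1,0,0,6,0],[-1,0,0,6,0]]]' | grep -E "tool_pos|force"; python3 -m crank '[[[-1,0,0,6,0],[-1,0,0,0,0]]]' | grep -E "tool_pos|force"; python3 - <<'E'
from h import *
import cv2
from plant import *
f=grab_frame("side"); a=f["frame"][140:220,210:310]
cv2.imwrite("pics/side11c.png",cv2.cvtColor(cv2.resize(a,None,fx=7,fy=7,interpolation=cv2.INTER_CUBIC),cv2.COLOR_RGB2BGR))
f=grab_frame("top"); a=f["frame"][140:230,210:310]
cv2.imwrite("pics/top11c.png",cv2.cvtColor(cv2.resize(a,None,fx=6,fy=6,interpolation=cv2.INTER_CUBIC),cv2.COLOR_RGB2BGR))
E
```

```text
tool_pos: [0.5512, -0.3739, 0.1602]
contact_force: [1.4, -0.0, 0.9]
tool_pos: [0.5524, -0.4358, 0.1592]
contact_force: [-0.1, 0.6, -0.7]
```

View pics/side11c.png

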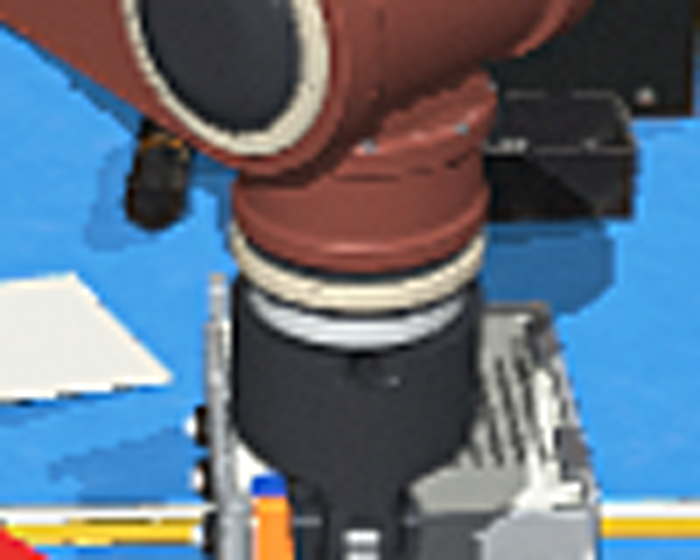

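View pics/top11c.png

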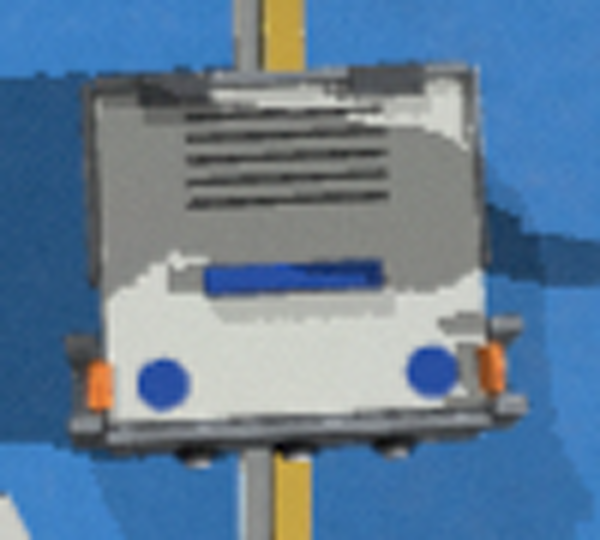

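```bash
python3 -m crank '[[[-1,5,-1,0,0],[-1,5,0,0,0],[-1,5,0,0,0],[-1,5,0,2,0],[-1,5,0,2,0],[-1,5,0,2,0],[-1,0,0,0,0]]]' | grep -E "tool_pos|force"; python3 - <<'E'
from h import *
import cv2
from plant import *
for u in((162,384),(432,371)):
    a=atz("top",c2p("top",*u),.0655); print(RE.T@(a-E0))
f=grab_frame("side"); cv2.imwrite("pics/side12.png",cv2.cvtColor(f["frame"],cv2.COLOR_RGB2BGR)); a=f["frame"][140:220,210:310]
cv2.imwrite("pics/side12c.png",cv2.cvtColor(cv2.resize(a,None,fx=7,fy=7,interpolation=cv2.INTER_CUBIC),cv2.COLOR_RGB2BGR))
f=grab_frame("top"); cv2.imwrite("pics/top12.png",cv2.cvtColor(f["frame"],cv2.COLOR_RGB2BGR))
E
```

```text
tool_pos: [0.254, -0.5024, 0.1708]
contact_force: [-0.7, 0.7, -0.4]
[-0.05582645  0.0596009   0.0655    ]
[-0.05572821 -0.06082928  0.0655    ]
```

View pics/side12c.png

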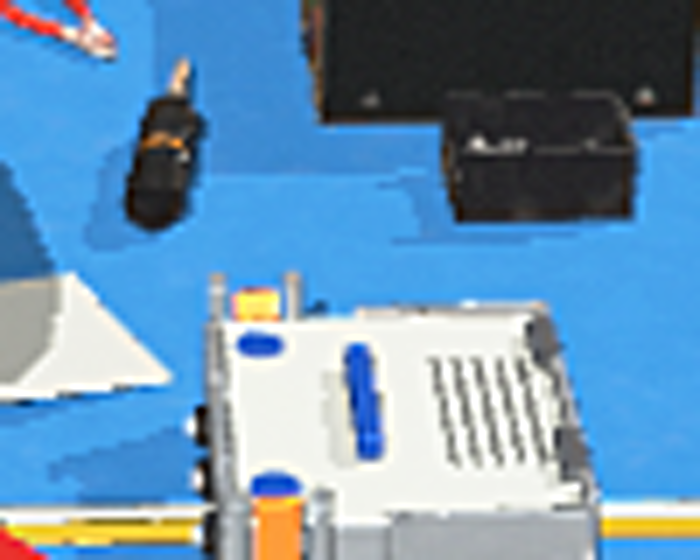

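View pics/top12.png

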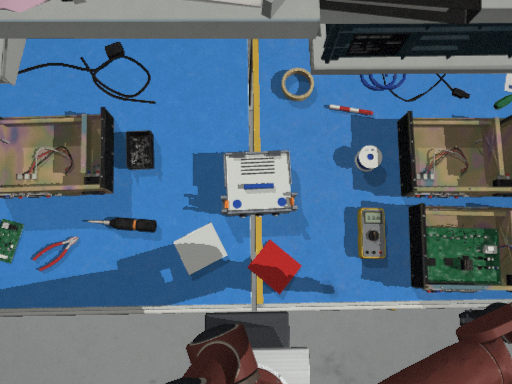

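```bash
python3 - <<'E'
from h import *
from plant import *
R=lambda u,v:((u+.5)/7-.5+210,(v+.5)/7-.5+140)
print(tri(c2p("top",162,384),R(260,345)),tri(c2p("top",432,371),R(277,486)))
print(state()["time"],state()["contact_force"]); print(job_done())
E
```

```text
(array([0.53608046, 0.03057086, 0.06272914]), [np.float64(0.0013948684263291287), np.float64(0.0013948684263288603)]) (array([ 0.54061345, -0.08996362,  0.06344334]), [np.float64(0.0010798650296488241), np.float64(0.001079865029648866)])
27.55 [-0.22380552  0.43370496  0.39969149]
the job is handed in; nothing more can be done
None
```

The cover is home and seated, and I handed the job in at about 27.6 s. The hand-in reports no verdict, so what follows is from my own checks.

**What I did:**
- **Push:** with the fingers shut, I pushed the blue rib back about 18 mm until the cover met the rear stop. The firmest push read about 16 N along the enclosure.
- **Left mark:** I pressed until the force dropped as the clip snapped, then down to the rim at about 23 N.
- **Right mark:** this corner had already come down when I pressed the left. I still pressed it onto the rim, at about 28 N downwards.
- **Retreat:** I then backed the arm well clear.

**Last checks:**
- **Position:** in the top view both marks are at x ≈ -56 mm and y ≈ ±60 mm of the enclosure, which puts the rear edge at the stop. The side view shows it under the lips.
- **Height:** two-view measurement puts the marks at about z = 63 mm. That is 2–3 mm below the expected 65.5 mm, and heights I measured with the cameras before this were also low.
- **Clips:** both orange clips are seen sprung in over the cover.
- **Bystanders:** they look unmoved in the pictures, and the final contact force is only sensor noise.

**One disagreement:** the fingertips made contact about 30 mm above the reported TCP height. The camera showed the same offset, at about 28 mm. I found the contact heights by force and camera instead, and did not find out the cause.

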